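Close the two knob moulds with their own top halves

ROBOT

A 7-joint arm with a two-finger parallel gripper is mounted at the origin on the work surface. World frame = base frame: x ahead of the robot, y to its left, z up, the work surface at z = 0. Lengths are in m, angles in rad, forces in N, time in s.
With the tool pointing down it reaches from about 0.425 to 0.875 m from the base axis. Payload 4.7 kg.
Tool frame: the origin (TCP) lies where the fingers leave the gripper's body, on its centre line; the fingertips stand 70 mm ahead of it and the grasp point (between the pads) lies 51 mm ahead of it; z points along the fingers, y is the line along which they close (so a half turn about z gives the same grasp; the last joint's range is limited). The gripper opens to 87 mm and grips with 3 to 60 N. Pads are 19 mm wide; open, the fingers measure 117 mm over their backs; the gripper's body (75 mm by 190 mm) begins 51 mm behind the grasp point.
Start: joints at [0.014, 0.321, -0.07, 1.45, 0.023, 1.371, -0.057], TCP at [0.65, -0, 0.292] pointing down, gripper open.
Joint ranges: [-2.86, 2.86], [-0.3, 2.09], [-1.38, 1.24], [0.06, 2.45], [-1.56, 4.7], [0.09, 2.05], [-2.69, 2.69]. Speed limits (rad/s): [2.57, 2.57, 3.14, 3.14, 3.14, 3.14, 3.14].

INTERFACE

Orientations are given as a rotation vector (axis times angle).
In Python, from bench import ctrl gives the robot as it stands.
- The arm moves only by the tool play_rows, never from a script. Its argument "increments" is a list that holds one entry, the list of rows, each a list of 7 numbers: the shift along the tool's x, y, z as a fraction of full scale, then the turn, a rotation vector about the tool's x, y, z as a fraction of full scale, then the gripper command: -1 is shut, 1 is fully open, values between are in proportion. A call has 1 to 8 rows; each row is the pose to reach, as a shift and turn from the pose commanded when the call began, along the tool's axes at that moment; what a row does not reach only later rows make up. Full scale, the value 1, is 0.1 m for a shift and 90 degrees for a turn. A row lasts 1/10 s, in which the tool goes at most 50 mm and 8.59 degrees, less where a joint would pass 70% of its speed; a pose out of reach is approached as far as the arm can. A call with a number of a shift or a turn outside -1 to 1 is refused whole. A call with a gripper value outside its range is refused whole. The fingers move at their own pace and stop on an object; "squeeze" is the grip in N (left out, the last holds). Time passes only in rows, so rows that repeat a pose let the fingers close. It gives the time, the measured TCP pose, the force, the opening and the grip force at its end, in the units of the state.
- ctrl.get_state(): the state, without advancing time (a new reading comes with each control period).
- ctrl.get_image(name): name is "scene" or "side" or "wrist"; returns the picture (384x512x3 uint8, red, green, blue); there is no depth.
- ctrl.get_calibration(name): a dict with "vertical_fov" (degrees; the focal length in pixels is half the picture's height over the tangent of half this angle, whatever the lens; pixels are square), "cx", "cy" (the principal point, pixels), "R" (3x3) and "t" (3): a world point X has camera coordinates R X + t; the wrist camera has in their place "T_tool_cam" (4x4, takes a point from camera to tool coordinates, whose origin is the TCP and whose axes are the flange's). Camera axes: x right, y down, z forward; pixel columns grow to the right and rows downward; lengths in m; the calibration is good to about 2 mm. A picture is of the moment at which its call begins: read the wrist's pose just before it. get_calibration takes no time and is no camera call.
- ctrl.close_job(): hands the job in; it is judged then, once.
The state is a dict: "time": time; "joint_positions": joint angles; "qd": joint speeds; "joint_torque": joint torques, N m; "position": TCP position; "tool_rot": TCP orientation; "ft_force": force on the tool from outside, world axes, zero at the start; "torque": the same for the moment, N m; "grip_width": opening from 0.0 (shut) to 1.0 (fully open); "grip_force": force on a finger pad.
Only numpy, scipy, OpenCV 4.12 (cv2) and the standard library are available. Lean on these libraries where they do the work, as an engineer would, in place of code of your own. Each camera call takes 0.05 s, during which the arm holds its last target. There are 200 camera calls.

TASK

Close both knob moulds on the sloping stands for pouring: put on each bottom half the top half that was made with it, its paint dab at the same end as the bottom's, seated flush and square with no gap, and let go. Set them on gently, do not drop or ram them, and leave the odd top half that fits neither mould, and the other things on the bench, where they are.

Things in the scene. Friction and masses are not known exactly. Their poses are not given: they have to be found in the camera images.
- top_yellow_mid (a point): Centre (half-way up) of the loose aluminium top half with yellow paint: block 84 x 48 x 36 mm (own x, y, z), 0.25 to 0.45 kg, lying joint face down on the bench. x runs along its length to the end with the yellow paint dab (upper edge and end face); z up out of the upper face, which has a pouring hole in its middle. Belongs to the yellow bottom.
- top_blue_mid (a point): Centre (half-way up) of the loose aluminium top half with blue paint: block 84 x 48 x 36 mm (own x, y, z), 0.25 to 0.45 kg, lying joint face down on the bench. x runs along its length to the end with the blue paint dab (upper edge and end face); z up out of the upper face, which has a pouring hole in its middle. Belongs to the blue bottom.
- top_red_mid (a point): Centre (half-way up) of the loose aluminium top half with red paint: block 84 x 48 x 36 mm (own x, y, z), 0.25 to 0.45 kg, lying joint face down on the bench. x runs along its length to the end with the red paint dab (upper edge and end face); z up out of the upper face, which has a pouring hole in its middle. The odd one: fits neither bottom (screw heads both off to +y).
- top_yellow: The yellow top half; origin at the centre of its flat joint face (underside), axes as top_yellow_mid. In this face are two blind pockets 17 x 14 mm (x, y), 10 mm deep, at x +27, y +11 mm and x -27, y 0 mm. A dark screw head on the upper face sits above each pocket.
- top_blue: The blue top half; origin at the centre of its flat joint face (underside), axes as top_blue_mid. In this face are two blind pockets 17 x 14 mm (x, y), 10 mm deep, at x +27, y 0 mm and x -27, y +11 mm. A dark screw head on the upper face sits above each pocket.
- bottom_yellow: Bottom half of the yellow mould, fixed on its stand. Origin: centre of its 84 x 48 mm joint face, 95 mm above the bench. x uphill along its length, to the ear with the yellow paint dab; y level; z the face's normal, 30 degrees off vertical, leaning to the low end. Two brass keys 14 x 11 mm, 8 mm tall with stepped tips, at x +27, y +11 mm and x -27, y 0 mm; round cavity between.
- bottom_blue: Bottom half of the blue mould, fixed on its stand. Origin: centre of its 84 x 48 mm joint face, 95 mm above the bench. x uphill along its length, to the ear with the blue paint dab; y level; z the face's normal, 30 degrees off vertical, leaning to the low end. Two brass keys 14 x 11 mm, 8 mm tall with stepped tips, at x +27, y 0 mm and x -27, y +11 mm; round cavity between.
- bottom_yellow_seat (a point): Where the centre of the yellow top half is when closed: 18 mm out from the yellow bottom's joint face along its normal, axes as bottom_yellow (the top's x and z then match them). The keys leave the top 1.5 mm play each way in x and y.
- bottom_blue_seat (a point): Where the centre of the blue top half is when closed: 18 mm out from the blue bottom's joint face along its normal, axes as bottom_blue (the top's x and z then match them). The keys leave the top 1.5 mm play each way in x and y.
- stand_yellow: Fixed green stand of the yellow bottom half, origin under its 130 x 90 mm foot, x level towards its high end. Its 124 x 66 mm plate slopes 30 degrees, low end away from the robot; the plate's upper side is 24 mm below the joint face. The bottom half has 12 mm long ears at both ends, 6 mm below the joint face.
- stand_blue: Fixed green stand of the blue bottom half, origin under its 130 x 90 mm foot, x level towards its high end. Its 124 x 66 mm plate slopes 30 degrees, low end away from the robot; the plate's upper side is 24 mm below the joint face. The bottom half has 12 mm long ears at both ends, 6 mm below the joint face.
- casting_a: Bystander: copper knob casting, 26 mm wide, 31 mm tall, origin under its foot.
- casting_b: Bystander: brass knob casting, 26 mm wide, 31 mm tall, origin under its foot.
- weight: Bystander: brass balance weight, 36 mm wide, 34 mm tall, origin under its foot.
- hammer: Bystander: hammer lying on the bench near the far side.
- pot: Bystander: copper pot, 110 mm wide, 80 mm tall, origin under its foot.
- ewer: Bystander: small tinned ewer, 64 mm wide, 125 mm tall, origin under its foot.
- bowl: Bystander: brass bowl, 120 mm wide, 45 mm tall, origin under its foot.
Not all that is in view belongs to the job. What is shaped like the stand_yellow but purple or turquoise is not meant.

How it is judged:
At the end, for the whole second after the job is handed in: The yellow and the blue top half each lie at rest on the bottom half of the same colour, centred within 4 mm along x and y, lengthwise axes within 0.06 rad, joint faces parallel within 0.05 rad and closed within 2.5 mm; the red top half is within 20 mm of where it started (x of top_yellow_mid in the frame of bottom_yellow between -0.004 and 0.004 m and y of top_yellow_mid in the frame of bottom_yellow between -0.004 and 0.004 m and z of top_yellow_mid in the frame of bottom_yellow between 0.0155 and 0.0205 m and angle between the x axis of top_yellow_mid and the x axis of bottom_yellow, either way round below 0.06 rad and angle between the z axis of top_yellow_mid and the z axis of bottom_yellow, either way round below 0.05 rad and linear speed of each of top_yellow, top_blue below 0.01 m/s and x of top_blue_mid in the frame of bottom_blue between -0.004 and 0.004 m and y of top_blue_mid in the frame of bottom_blue between -0.004 and 0.004 m and z of top_blue_mid in the frame of bottom_blue between 0.0155 and 0.0205 m and angle between the x axis of top_blue_mid and the x axis of bottom_blue, either way round below 0.06 rad and angle between the z axis of top_blue_mid and the z axis of bottom_blue, either way round below 0.05 rad and distance of top_red_mid from where it was at the start of the episode below 0.02 m); the robot touches nothing.
It fails at once if the yellow top half is rammed into or dropped on a mould or stand (over 90 N) (contact force between top_yellow and bottom_yellow above 90 N or contact force between top_yellow and bottom_blue above 90 N).
It fails at once if the blue top half is rammed into or dropped on a mould or stand (over 90 N) (contact force between top_blue and bottom_yellow above 90 N or contact force between top_blue and bottom_blue above 90 N).
It fails at once if the odd (red) top half is moved by more than 20 mm (distance of top_red_mid from where it was at the start of the episode above 0.02 m).
It fails at once if a bystander is moved by more than 30 mm (distance of any of casting_a, casting_b, weight, hammer, pot, ewer, bowl from where it was at the start of the episode above 0.03 m).
It also fails if it takes over 61 s, if anything falls off the work surface, if the arm or the gripper's body presses on something with over 40 N, if the wrist force passes 120 N, or if a joint passes its speed limit or range.

## Working session

There is one attempt and no reset: what is moved stays moved. The work goes in short steps, Python scripts to look and compute and a tool call to move; the robot and the scene stay as the last step left them, time stands still between calls to the robot, and variables do not carry over. Pictures are saved under pics/ and viewed, at most 10 in all, crops included, and the job is handed in when it is done.

Besides the shell and the picture viewer there is one more tool, called after "Call:" by a JSON object that holds its "op" and its "data", one argument or row to a line. play_rows: Moves the arm, as the interface text tells. Shift numbers are shares of 0.1 m and turn numbers shares of 90 degrees, none past 1 either way. Its arguments: {"type":"object","properties":{"increments":{"type":"array"},"squeeze":{"type":"number"}},"required":["increments"]}

```bash
mkdir -p pics; ls
python3 - <<'E'
from bench import ctrl
import cv2,numpy as np
np.set_printoptions(precision=4,suppress=True)
print(ctrl.get_state())
for n in ["scene","side","wrist"]:
    im=ctrl.get_image(n); cv2.imwrite(f"pics/{n}0.png",im[:,:,::-1]); print(n,ctrl.get_calibration(n))
a=cv2.imread("pics/scene0.png");b=cv2.imread("pics/side0.png")
E
```

```text
pics
{'time': 0.0, 'joint_positions': array([ 0.0141,  0.3219, -0.0701,  1.4517,  0.0226,  1.3708, -0.0569]), 'qd': array([0.0025, 0.002 , 0.0011, 0.0003, 0.0001, 0.0005, 0.0002]), 'joint_torque': array([ -0.0003, -49.1285,  -0.4039, -31.2526,  -0.0641,   0.0438,
         0.0002]), 'position': array([ 0.6496, -0.    ,  0.2911]), 'tool_rot': array([-2.2204, -2.2206,  0.0023]), 'ft_force': array([0.6884, 0.1721, 0.9517]), 'torque': array([ 0.0084, -0.0155,  0.0075]), 'grip_force': 0.0, 'grip_width': 1.000595478508536}
scene {'vertical_fov': 46.07954126040835, 'cx': 261.08646973003573, 'cy': 189.70292939038808, 'R': array([[ 0.0977,  0.9951,  0.0136],
       [ 0.8549, -0.0769, -0.513 ],
       [-0.5094,  0.0617, -0.8583]]), 't': array([-0.1051, -0.4327,  1.7251])}
side {'vertical_fov': 42.192114821640445, 'cx': 245.26736153442846, 'cy': 195.47764910095228, 'R': array([[ 0.6773, -0.7357,  0.0066],
       [-0.3813, -0.3587, -0.852 ],
       [ 0.6292,  0.5746, -0.5234]]), 't': array([-0.3255,  0.3116,  0.9925])}
wrist {'vertical_fov': 68.24585599690946, 'cx': 256.27525571886383, 'cy': 190.67679465148888, 'T_tool_cam': array([[-0.0003, -0.9578, -0.2875,  0.0791],
       [ 1.    , -0.0003, -0.0001,  0.0011],
       [ 0.    , -0.2875,  0.9578, -0.0929],
       [ 0.    ,  0.    ,  0.    ,  1.    ]])}
```

View pics/scene0.png

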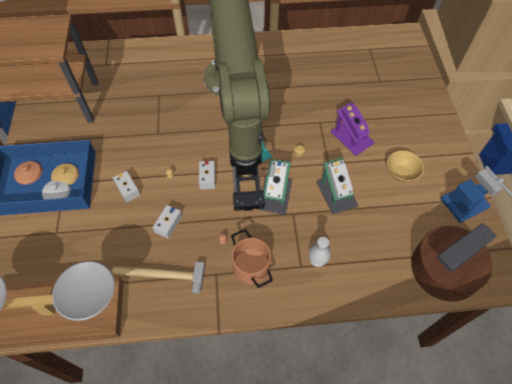

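View pics/side0.png

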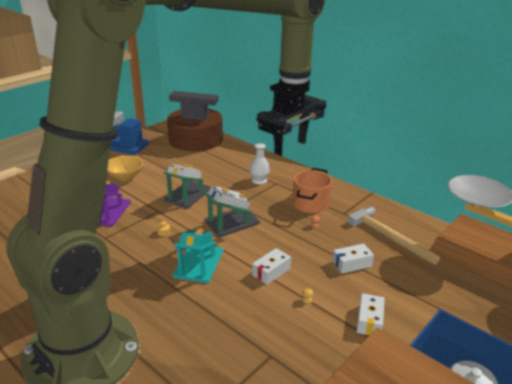

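View pics/wrist0.png

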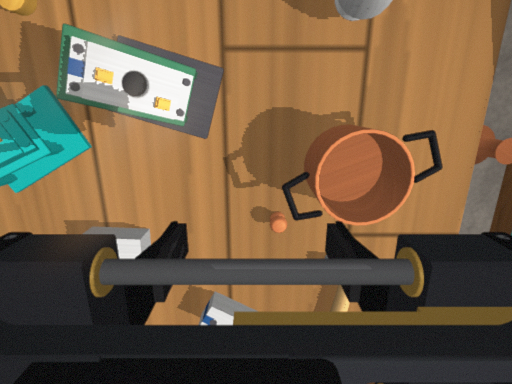

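The scene view shows the yellow top at about (125,186), red at (207,174), blue at (167,221), the blue stand at (277,182) and the yellow stand at (339,183). In the wrist view the blue bottom has its keys at (103,75) and (163,103), its cavity at (134,84) and its dab at (75,65).

```bash
cat > h.py <<'E'
from bench import ctrl
import cv2,numpy as np
from scipy.spatial.transform import Rotation as Ro
np.set_printoptions(precision=4,suppress=True)
def cam(n,s=None):
    c=ctrl.get_calibration(n); f=192/np.tan(np.radians(c["vertical_fov"])/2)
    if n=="wrist":
        T=np.array(c["T_tool_cam"]); Rt=Ro.from_rotvec(s["tool_rot"]).as_matrix()
        R=Rt@T[:3,:3]; o=Rt@T[:3,3]+s["position"]
    else:
        R=np.array(c["R"]).T; o=-R@np.array(c["t"])
    return f,c["cx"],c["cy"],R,o
def cast(C,p,z):
    f,cx,cy,R,o=C; d=R@np.array([(p[0]-cx)/f,(p[1]-cy)/f,1.]); return o+d*(z-o[2])/d[2]
def proj(C,X):
    f,cx,cy,R,o=C; p=R.T@(np.asarray(X)-o); return np.array([f*p[0]/p[2]+cx,f*p[1]/p[2]+cy])
def shot(n,name):
    s=ctrl.get_state(); im=ctrl.get_image(n)[:,:,::-1].copy(); cv2.imwrite(f"pics/{name}.png",im)
    np.savez(f"pics/{name}.npz",**{k:s[k] for k in("position","tool_rot")}); return im,cam(n,s)
def load(n,name):
    return cv2.imread(f"pics/{name}.png"),cam(n,np.load(f"pics/{name}.npz") if n=="wrist" else None)
def blobs(m,amin,amax):
    n,_,st,c=cv2.connectedComponentsWithStats(m.astype(np.uint8))
    return [(c[i],st[i,4]) for i in range(1,n) if amin<=st[i,4]<=amax]
def fit2(own,w):  # rigid 2D fit: returns origin, yaw, residual
    own=np.array(own);w=np.array(w);a=own-own.mean(0);b=w-w.mean(0)
    z=((a[:,0]-1j*a[:,1])*(b[:,0]+1j*b[:,1])).sum();y=np.angle(z)
    R=np.array([[np.cos(y),-np.sin(y)],[np.sin(y),np.cos(y)]]);o=w.mean(0)-R@own.mean(0)
    return o,y,np.linalg.norm(own@R.T+o-w,axis=1)
E
python3 - <<'E'
from h import *
C=cam("scene")
for n,p,z in [("yt",(125,186),.036),("rt",(207,174),.036),("bt",(167,221),.036),("bb",(277,182),.095),("yb",(339,183),.095),("ewer",(319,255),.05),("turq",(265,150),.08),("purple",(350,125),.08),("cast",(170,173),.02),("cast2",(300,150),.02)]:
    print(n,cast(C,p,z))
s=dict(position=np.array([.6496,0,.2911]),tool_rot=np.array([-2.2204,-2.2206,.0023]))
W=cam("wrist",s);h=lambda x:.095+x*.5+.008*.866
im=cv2.imread("pics/wrist0.png");hsv=cv2.cvtColor(im,cv2.COLOR_BGR2HSV)
g=cv2.inRange(hsv,(15,120,150),(35,255,255))>0; g[:50]=0; g[130:]=0
print(blobs(g,20,900))
print(cast(W,(103,75),h(.027)),cast(W,(163,103),h(-.027)),cast(W,(134,84),.095))
print(W[4])
E
```

```text
yt [ 0.4803 -0.3742  0.036 ]
rt [ 0.4582 -0.1149  0.036 ]
bt [ 0.6166 -0.2414  0.036 ]
bb [0.5446 0.0994 0.095 ]
yb [0.565 0.287 0.095]
ewer [0.7737 0.1965 0.05  ]
turq [0.4117 0.0767 0.08  ]
purple [0.3344 0.3703 0.08  ]
cast [ 0.4331 -0.2358  0.02  ]
cast2 [0.379  0.2004 0.02  ]
[(array([ 9.2063, 60.4029]), np.int32(412)), (array([201.9482,  55.0753]), np.int32(425)), (array([103.3252,  75.4612]), np.int32(206)), (array([ 3.931 , 87.9138]), np.int32(58)), (array([17.3878, 89.4031]), np.int32(196)), (array([216.9549, 115.1767]), np.int32(266)), (array([161.9388, 103.449 ]), np.int32(147)), (array([126.4843, 124.9664]), np.int32(446)), (array([341.  , 119.75]), np.int32(20)), (array([ 85.4516, 124.3871]), np.int32(31))]
[0.5151 0.105  0.1154] [0.5573 0.0816 0.0884] [0.5332 0.0989 0.095 ]
[0.6509 0.0791 0.384 ]
```

Call:
{"op": "play_rows", "data": {
  "increments": [
    [[0.3,-0.4,0,0,0,0,1],[0.5,-0.8,0,0,0,0,1],[0.5,-0.8,0,0,0,0,1],[0.5,-0.8,0,0,0,0,1]]
  ]
}}

```text
time: 0.55
position: [0.5695, 0.0504, 0.2925]
tool_rot: [2.219, 2.222, 0.0]
ft_force: [-0.0, -1.0, 0.8]
grip_width: 0.999
grip_force: 0.0
```

```bash
python3 -c "
from h import *
shot('wrist','w1');print(ctrl.get_state()['position'])"
```

```text
[0.5704 0.0495 0.2926]
```

Call:
{"op": "play_rows", "data": {
  "increments": [
    [[0.5,0,0,0,0,0,1],[1,0,0,0,0,0,1],[1,0,0,0,0,0,1],[1,0,0,0,0,0,1]]
  ]
}}

```text
time: 1.0
position: [0.5709, 0.1507, 0.292]
tool_rot: [2.219, 2.223, -0.0]
ft_force: [0.3, -1.3, 0.0]
grip_width: 0.997
grip_force: 0.0
```

Call:
{"op": "play_rows", "data": {
  "increments": [
    [[0.5,0,0,0,0,0,1],[0.6,0,0,0,0,0,1],[0.6,0,0,0,0,0,1],[0.6,0,0,0,0,0,1]]
  ]
}}

```text
time: 1.4
position: [0.5711, 0.2072, 0.292]
tool_rot: [2.224, 2.217, -0.002]
ft_force: [0.0, -0.3, -0.7]
grip_width: 1.0
grip_force: 0.0
```

```bash
python3 -c "
from h import *
b,_=shot('wrist','w2');print(ctrl.get_state()['position'],ctrl.get_state()['time'])
a=cv2.imread('pics/w1.png')
cv2.imwrite('pics/w12.png',np.vstack([a[:260],b[:260]]))"
```

```text
[0.5711 0.2069 0.2921] 1.45
```

View pics/w12.png

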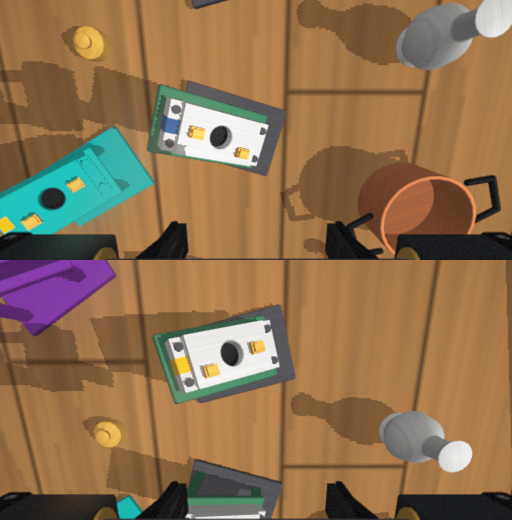

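w1: the blue keys are at about (196,132) and (243,153), the cavity at (220,137). w2: the yellow keys are at (211,111) and (257,87), the cavity at (231,93). Both dabs are on the robot side, and the key positions match the descriptions.

```bash
cat >> h.py <<'E'
def bottom(name,ku,kl,cav,own_u,own_l):
    im,W=load("wrist",name);hsv=cv2.cvtColor(im,cv2.COLOR_BGR2HSV)
    g=cv2.inRange(hsv,(15,110,130),(35,255,255))>0; d=im.max(2)<70
    near=lambda m,p,a:min(blobs(m,a,1500),key=lambda b:np.hypot(*(b[0]-p)))
    U,L,Cv=near(g,ku,60),near(g,kl,60),near(d,cav,150)
    print(name,U,L,Cv)
    s,c=.5,3**.5/2
    own=[];w=[]
    for p,(x,y),k in((U[0],own_u,.006),(L[0],own_l,.006),(Cv[0],(0,0),0)):
        own.append((x*c-k*s,-y) if 0 else (x*c-k*s,y)); w.append(cast(W,p,.095+x*s+k*c)[:2])
    o,y,r=fit2(own,w); print("  origin",o,"yaw",np.degrees(y),"res mm",r*1e3); return o,y
E
python3 - <<'E'
from h import *
im=cv2.imread("pics/wrist0.png");np.savez("pics/wrist0.npz",position=[.6496,0,.2911],tool_rot=[-2.2204,-2.2206,.0023])
bottom("wrist0",(103,75),(163,103),(134,84),(.027,0),(-.027,.011))
bottom("w1",(196,132),(243,153),(220,137),(.027,0),(-.027,.011))
bottom("w2",(211,111),(257,87),(231,93),(.027,.011),(-.027,0))
im,W=load("wrist","w1");print("turq edge",cast(W,(152,183),.0),cast(W,(118,128),.0))
E
```

```text
wrist0 (array([103.3429,  75.519 ]), np.int32(210)) (array([161.8533, 103.4667]), np.int32(150)) (array([297.434, 197.934]), np.int32(500))
  origin [0.5904 0.0602] yaw 118.29932566381952 res mm [ 71.4436  62.1592 128.8281]
w1 (array([196.1471, 132.5647]), np.int32(170)) (array([241.7323, 153.0472]), np.int32(127)) (array([218.5299, 135.9721]), np.int32(251))
  origin [0.5331 0.0995] yaw 163.53818363380057 res mm [0.5362 0.1978 0.7055]
w2 (array([210.8492, 110.2458]), np.int32(179)) (array([256.7097,  86.7226]), np.int32(155)) (array([229.3356,  93.7024]), np.int32(289))
  origin [0.5472 0.2974] yaw -165.76329305247472 res mm [0.6245 0.223  0.8017]
turq edge [0.424  0.0248 0.    ] [0.3867 0.1006 0.    ]
```

Call:
{"op": "play_rows", "data": {
  "increments": [
    [[-0.5,0,0,0,0,0,1],[-1,0,0,0,0,0,1]]
  ]
}}

```text
time: 1.65
position: [0.5701, 0.1078, 0.2923]
tool_rot: [2.22, 2.222, -0.0]
ft_force: [0.7, -0.8, 0.5]
grip_width: 1.0
grip_force: 0.0
```

Call:
{"op": "play_rows", "data": {
  "increments": [
    [[-0.5,0,0,0,0,0,1],[-1,0,0,0,0,0,1]]
  ]
}}

```text
time: 1.85
position: [0.5696, 0.0053, 0.2926]
tool_rot: [2.224, 2.217, -0.0]
ft_force: [-0.5, -0.8, 0.6]
grip_width: 0.998
grip_force: 0.0
```

Call:
{"op": "play_rows", "data": {
  "increments": [
    [[-0.5,0,0,0,0,0,1],[-1,0,0,0,0,0,1]]
  ]
}}

```text
time: 2.05
position: [0.569, -0.0948, 0.2928]
tool_rot: [2.225, 2.216, -0.0]
ft_force: [1.0, -0.6, 0.2]
grip_width: 1.0
grip_force: 0.0
```

Call:
{"op": "play_rows", "data": {
  "increments": [
    [[-0.5,0,0,0,0,0,1],[-1,0,0,0,0,0,1]]
  ]
}}

```text
time: 2.25
position: [0.5686, -0.1947, 0.2928]
tool_rot: [2.225, 2.216, -0.001]
ft_force: [1.0, 0.6, -0.3]
grip_width: 0.998
grip_force: 0.0
```

Call:
{"op": "play_rows", "data": {
  "increments": [
    [[-0.5,-0.2,0,0,0,0,1],[-1,-0.2,0,0,0,0,1],[-1,-0.2,0,0,0,0,1]]
  ]
}}

```text
time: 2.55
position: [0.5451, -0.3016, 0.2925]
tool_rot: [2.236, 2.202, -0.009]
ft_force: [-0.4, 0.4, -0.3]
grip_width: 1.001
grip_force: 0.0
```

Call:
{"op": "play_rows", "data": {
  "increments": [
    [[-0.5,0,0,0,0,0,1],[-0.6,0,0,0,0,0,1],[-0.6,0,0,0,0,0,1],[-0.6,0,0,0,0,0,1]]
  ]
}}

```text
time: 2.95
position: [0.5497, -0.3498, 0.2922]
tool_rot: [-2.222, -2.22, -0.001]
ft_force: [0.0, 0.4, -0.1]
grip_width: 1.002
grip_force: 0.0
```

```bash
python3 -c "
from h import *
b,_=shot('wrist','w3');print(ctrl.get_state()['position'],ctrl.get_state()['time'])"
```

```text
[ 0.5502 -0.3488  0.2923] 3.0
```

View pics/w3.png

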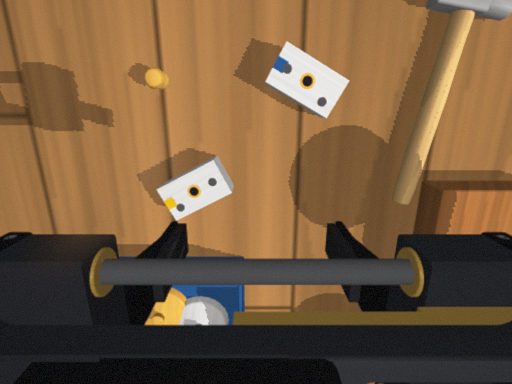

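The blue top has its hole at (307,81) and screws at (286,69), which is the dab end, and (322,101). The yellow top has its hole at (194,191) and screws at (180,208), also the dab end, and (212,182).

```bash
cat >> h.py <<'E'
def top(name,pix,own,z=.036):
    im,W=load("wrist",name); m=im.max(2)<75
    P=[min(blobs(m,15,400),key=lambda b:np.hypot(*(b[0]-p))) for p in pix]
    print(name,P); o,y,r=fit2(own,[cast(W,p[0],z)[:2] for p in P])
    print("  centre",o,"yaw",np.degrees(y),"res",r*1e3); return o,y
BL=[(0,0),(.027,0),(-.027,.011)];YE=[(0,0),(.027,.011),(-.027,0)]
E
python3 - <<'E'
from h import *
top("w3",[(307,81),(286,69),(322,101)],BL)
top("w3",[(194,191),(180,208),(212,182)],YE)
# red check from scene only by eye
E
```

```text
w3 [(array([306.9844,  80.8594]), np.int32(64)), (array([306.9844,  80.8594]), np.int32(64)), (array([306.9844,  80.8594]), np.int32(64))]
  centre [ 0.6093 -0.2468] yaw 0.0 res [ 3.6667 27.2478 27.9782]
w3 [(array([193.5, 191. ]), np.int32(44)), (array([193.5, 191. ]), np.int32(44)), (array([193.5, 191. ]), np.int32(44))]
  centre [ 0.4662 -0.3756] yaw -90.0 res [ 3.6667 27.9782 27.2478]
```

```bash
sed -i 's/m=im.max(2)<75/hsv=cv2.cvtColor(im,cv2.COLOR_BGR2HSV); m=(im.max(2)<110)\&((hsv[...,1]<90)|(im.max(2)<75))/' h.py
python3 - <<'E'
from h import *
im=cv2.imread("pics/w3.png");print([im[p[1],p[0]] for p in[(286,69),(288,69),(322,101),(180,208),(212,182),(280,64)]])
top("w3",[(307,81),(287,69),(322,101)],BL)
top("w3",[(194,191),(180,208),(212,182)],YE)
E
```

```text
[array([92, 88, 91], dtype=uint8), array([92, 88, 90], dtype=uint8), array([88, 83, 89], dtype=uint8), array([89, 86, 86], dtype=uint8), array([89, 86, 85], dtype=uint8), array([154,  95,  44], dtype=uint8)]
w3 [(array([306.9844,  80.8594]), np.int32(64)), (array([286.5593,  68.0339]), np.int32(59)), (array([321.3654, 101.5192]), np.int32(52))]
  centre [ 0.6091 -0.243 ] yaw 150.52420817758446 res [0.2393 0.3593 0.1264]
w3 [(array([193.5, 191. ]), np.int32(44)), (array([180.    , 207.2647]), np.int32(34)), (array([211.925, 181.8  ]), np.int32(40))]
  centre [ 0.47   -0.3756] yaw -153.07542339421718 res [0.0873 0.1422 0.1502]
```

Call:
{"op": "play_rows", "data": {
  "increments": [
    [[0.15,0.15,0,0,0,-0.09,1],[0.3,0.3,0,0,0,-0.18,1],[0.5,0.45,0,0,0,-0.27,1],[0.7,0.6,0,0,0,-0.36,1],[0.92,0.8,0,0,0,-0.45,1],[0.92,0.85,0,0,0,-0.54,1],[0.92,0.85,0,0,0,-0.63,1],[0.92,0.85,0,0,0,-0.672,1]]
  ]
}}

```text
time: 3.8
position: [0.6357, -0.2553, 0.2925]
tool_rot: [0.788, 3.041, 0.001]
ft_force: [-0.4, -0.2, 0.3]
grip_width: 0.997
grip_force: 0.0
```

Call:
{"op": "play_rows", "data": {
  "increments": [
    [[0,0,0,0,0,0,1],[0,0,0,0,0,0,1]]
  ]
}}

```text
time: 4.0
position: [0.6352, -0.2566, 0.2926]
tool_rot: [0.8, 3.038, 0.001]
ft_force: [-0.2, -0.7, -0.2]
grip_width: 1.001
grip_force: 0.0
```

```bash
cat >> h.py <<'E'
def yawx(s): # yaw of tool x
    x=Ro.from_rotvec(s["tool_rot"]).as_matrix()[:,0]; return np.degrees(np.arctan2(x[1],x[0]))
def goto(P,R):  # shift (in 0.1 m, tool axes now) and turn (in 90 deg) to reach TCP P, rotation R
    s=ctrl.get_state();Rt=Ro.from_rotvec(s["tool_rot"]).as_matrix()
    print("t",s["time"],"shift",Rt.T@(np.array(P)-s["position"])/.1,"turn",Ro.from_matrix(Rt.T@R).as_rotvec()/(np.pi/2))
def Rtool(yaw,tilt=0): # tool x along yaw (deg), tilted uphill
    y,t=np.radians(yaw),np.radians(tilt)
    x=np.array([np.cos(t)*np.cos(y),np.cos(t)*np.sin(y),np.sin(t)]);yy=np.array([np.sin(y),-np.cos(y),0])
    return np.c_[x,yy,np.cross(x,yy)]
E
python3 - <<'E'
from h import *
im,W=shot("wrist","w4");s=ctrl.get_state();print(s["position"],yawx(s),s["joint_positions"])
o=np.array([.6091,-.243]);th=np.radians(150.5);R=np.array([[np.cos(th),-np.sin(th)],[np.sin(th),np.cos(th)]])
px=[proj(W,[*(o+R@np.array(p)),.036]) for p in BL];print(px)
o,y=top("w4",px,BL); y=np.degrees(y)
goto([*o,.12],Rtool(y))
E
```

```text
[ 0.6351 -0.257   0.2925] 150.46548310182703 [ 0.3796  0.3948 -0.0461  1.3519  0.0177  1.395   1.3893]
[array([254.8923, 146.892 ]), array([254.8465, 124.405 ]), array([246.193 , 168.4056])]
w4 [(array([254.8333, 147.0625]), np.int32(48)), (array([254.8462, 124.1538]), np.int32(52)), (array([246.    , 168.6667]), np.int32(42))]
  centre [ 0.6091 -0.2431] yaw 150.35681527054592 res [0.1217 0.3892 0.2797]
t 4.05 shift [ 0.2949 -0.0081  1.7251] turn [0.0002 0.0001 0.0012]
```

Call:
{"op": "play_rows", "data": {
  "increments": [
    [[0.29,0,0.3,0,0,0,1],[0.295,-0.01,0.65,0,0,0,1],[0.295,-0.01,1,0,0,0,1]]
  ]
}}

```text
time: 4.35
position: [0.6085, -0.2438, 0.1921]
tool_rot: [0.801, 3.036, -0.0]
ft_force: [0.9, -0.2, -0.0]
grip_width: 1.002
grip_force: 0.0
```

Call:
{"op": "play_rows", "data": {
  "increments": [
    [[0,0,0.4,0,0,0,1],[0,0,0.7,0,0,0,1],[0,0,0.9,0,0,0,1],[0,0,0.9,0,0,0,1]]
  ]
}}

```text
time: 4.75
position: [0.6066, -0.2431, 0.0987]
tool_rot: [-0.8, -3.031, -0.001]
ft_force: [-0.6, 0.7, -1.0]
grip_width: 0.997
grip_force: 0.0
```

Run:
```python
from h import *
s=ctrl.get_state();print(s["position"],yawx(s),s["ft_force"]);goto([.6091,-.2431,.074],Rtool(150.4))
```

```text
[ 0.6066 -0.2431  0.0987] 150.4474565375069 [-0.5922  0.6707 -1.0264]
t 4.75 shift [-0.023   0.0129  0.2464] turn [-0.0006 -0.0043  0.0005]
```

Call:
{"op": "play_rows", "data": {
  "increments": [
    [[-0.023,0.01,0.12,0,0,0,1],[-0.023,0.01,0.245,0,0,0,1],[-0.023,0.01,0.245,0,0,0,1],[-0.023,0.01,0.245,0,0,0,1]]
  ]
}}

```text
time: 5.15
position: [0.6115, -0.2446, 0.078]
tool_rot: [0.8, 3.038, -0.0]
ft_force: [0.3, -0.1, 0.9]
grip_width: 1.001
grip_force: 0.0
```

Run:
```python
from h import *
s=ctrl.get_state();print(s["position"],yawx(s),s["ft_force"]);goto([.6091,-.2431,.074],Rtool(150.4))
```

```text
[ 0.6115 -0.2446  0.078 ] 150.47663522419708 [ 0.3046 -0.0828  0.9416]
t 5.15 shift [0.028  0.0016 0.0396] turn [0.     0.0001 0.0009]
```

Call:
{"op": "play_rows", "data": {
  "increments": [
    [[0,0,0,0,0,0,1],[0,0,0,0,0,0,1],[0,0,0,0,0,0,1]]
  ]
}}

```text
time: 5.45
position: [0.6116, -0.2447, 0.0784]
tool_rot: [0.8, 3.037, -0.0]
ft_force: [0.6, 0.2, -1.0]
grip_width: 1.001
grip_force: 0.0
```

Run:
```python
from h import *
s=ctrl.get_state();print(s["position"],yawx(s),s["ft_force"]);goto([.6091,-.2431,.074],Rtool(150.4))
```

```text
[ 0.6116 -0.2447  0.0784] 150.47626818063185 [ 0.5816  0.212  -0.9728]
t 5.45 shift [0.0303 0.0018 0.0438] turn [0.0001 0.0006 0.0008]
```

Call:
{"op": "play_rows", "data": {
  "increments": [
    [[0.03,0,0.044,0,0,0,1],[0.03,0,0.044,0,0,0,1],[0.03,0,0.044,0,0,0,1],[0.03,0,0.044,0,0,0,-1],[0.03,0,0.044,0,0,0,-1],[0.03,0,0.044,0,0,0,-1],[0.03,0,0.044,0,0,0,-1],[0.03,0,0.044,0,0,0,-1]]
  ],
  "squeeze": 30
}}

```text
time: 6.25
position: [0.6088, -0.2432, 0.0734]
tool_rot: [0.8, 3.038, -0.0]
ft_force: [0.8, -0.2, -0.4]
grip_width: 0.632
grip_force: 0.0
```

Call:
{"op": "play_rows", "data": {
  "increments": [
    [[0,0,0,0,0,0,-1],[0,0,0,0,0,0,-1]]
  ]
}}

```text
time: 6.45
position: [0.6087, -0.2432, 0.0734]
tool_rot: [0.8, 3.038, -0.0]
ft_force: [0.9, 0.1, 0.2]
grip_width: 0.549
grip_force: 30.0
```

Run:
```python
from h import *
s=ctrl.get_state();print(s["position"],yawx(s),s["ft_force"],s["grip_width"],s["grip_force"])
```

```text
[ 0.6087 -0.2432  0.0734] 150.4806469428601 [0.8662 0.0829 0.1768] 0.5491992518727603 29.989990163594484
```

Call:
{"op": "play_rows", "data": {
  "increments": [
    [[0,0,-0.1,0,0,0,-1],[0,0,-0.4,0,0,0,-1],[0,0,-0.8,0,0,0,-1],[0,0,-1,0,0,0,-1]]
  ],
  "squeeze": 45
}}

```text
time: 6.85
position: [0.6098, -0.2435, 0.177]
tool_rot: [0.799, 3.034, -0.001]
ft_force: [1.0, 0.4, -3.5]
grip_width: 0.545
grip_force: 45.0
```

Call:
{"op": "play_rows", "data": {
  "increments": [
    [[-0.1,0.3,-0.4,0,0,0,-1],[-0.2,0.6,-0.8,0,0,0,-1],[-0.2,0.9,-0.9,0,0,0,-1],[-0.2,0.9,-0.9,0,0,0,-1],[-0.2,0.9,-0.9,0,0,0,-1]]
  ]
}}

```text
time: 7.35
position: [0.6706, -0.173, 0.2633]
tool_rot: [-0.796, -3.038, -0.0]
ft_force: [-1.6, -0.4, -4.3]
grip_width: 0.553
grip_force: 45.0
```

```bash
cat >> h.py <<'E'
BB=(np.array([.5331,.0995,.095]),163.54); YB=(np.array([.5472,.2974,.095]),-165.76)
def seat(B,k,dx=0,dy=0): # TCP k above joint face
    R=Rtool(B[1],30); return B[0]-R[:,2]*k+R[:,0]*dx-R[:,1]*dy, R   # dy along bottom y
E
python3 - <<'E'
from h import *
s=ctrl.get_state();print(s["position"],yawx(s),s["ft_force"],s["grip_width"],s["joint_positions"])
P,R=seat(BB,.0734+.06);print(P,R);goto(P,R)
E
```

```text
[ 0.6706 -0.173   0.2633] 150.64623903964875 [-1.5538 -0.4409 -4.3306] 0.5530990270250976 [ 0.2724  0.4252 -0.0803  1.369   0.0337  1.3495  1.2503]
[0.5971 0.0806 0.2105] [[-0.8305  0.2833 -0.4795]
 [ 0.2454  0.959   0.1417]
 [ 0.5     0.     -0.866 ]]
t 7.35 shift [1.8834 1.8497 0.5295] turn [ 0.0376  0.3314 -0.14  ]
```

Call:
{"op": "play_rows", "data": {
  "increments": [
    [[0.15,0.2,0,0.007,0.06,-0.025,-1],[0.4,0.4,0,0.014,0.12,-0.05,-1],[0.6,0.6,0,0.021,0.18,-0.075,-1],[0.8,0.8,0,0.028,0.24,-0.1,-1],[0.95,0.95,0,0.035,0.3,-0.125,-1],[0.95,0.95,0,0.0376,0.3314,-0.14,-1],[0.95,0.95,0,0.0376,0.3314,-0.14,-1]]
  ]
}}

```text
time: 8.05
position: [0.6346, -0.0462, 0.2605]
tool_rot: [-0.38, -2.591, -0.099]
ft_force: [0.9, -0.8, -3.6]
grip_width: 0.55
grip_force: 45.0
```

Run:
```python
from h import *
s=ctrl.get_state();print(s["position"],yawx(s),s["ft_force"],s["grip_width"],s["joint_positions"])
P,R=seat(BB,.0734+.06);goto(P,R)
```

```text
[ 0.6346 -0.0462  0.2605] 163.26912126890886 [ 0.9207 -0.7858 -3.6225] 0.5503080769546033 [ 0.1748  0.6505 -0.1613  1.1268 -0.0369  1.8799  1.298 ]
t 8.05 shift [0.3753 1.1086 0.7933] turn [-0.0001 -0.0015 -0.0026]
```

Call:
{"op": "play_rows", "data": {
  "increments": [
    [[0.15,0.4,0.1,0,0,0,-1],[0.3,0.8,0.2,0,0,0,-1],[0.37,1,0.4,0,0,0,-1],[0.37,1,0.5,0,0,0,-1],[0.37,1,0.5,0,0,0,-1],[0.37,1,0.5,0,0,0,-1],[0.37,1,0.5,0,0,0,-1]]
  ]
}}

```text
time: 8.75
position: [0.6093, 0.0644, 0.239]
tool_rot: [-0.385, -2.596, -0.101]
ft_force: [0.6, -0.4, -3.5]
grip_width: 0.548
grip_force: 45.0
```

Run:
```python
from h import *
s=ctrl.get_state();print(s["position"],yawx(s),s["ft_force"],s["grip_width"],s["joint_positions"])
P,R=seat(BB,.0734+.04);goto(P,R)
```

```text
[0.6093 0.0644 0.239 ] 163.1241119738194 [ 0.6453 -0.4279 -3.4788] 0.5479996006807318 [ 0.0689  0.5955 -0.2058  1.2575 -0.0922  1.777   1.1494]
t 8.75 shift [0.0015 0.119  0.5288] turn [ 0.0013  0.0019 -0.004 ]
```

Call:
{"op": "play_rows", "data": {
  "increments": [
    [[0,0.06,0.2,0.001,0.002,-0.004,-1],[0,0.12,0.4,0.001,0.002,-0.004,-1],[0,0.12,0.5,0.001,0.002,-0.004,-1],[0,0.12,0.53,0.001,0.002,-0.004,-1],[0,0.12,0.53,0.001,0.002,-0.004,-1],[0,0.12,0.53,0.001,0.002,-0.004,-1],[0,0.12,0.53,0.001,0.002,-0.004,-1]]
  ]
}}

```text
time: 9.45
position: [0.5874, 0.0855, 0.1934]
tool_rot: [-0.371, -2.595, -0.102]
ft_force: [-0.5, 0.9, -3.3]
grip_width: 0.548
grip_force: 45.0
```

Run:
```python
from h import *
s=ctrl.get_state();print(s["position"],yawx(s),s["ft_force"],s["grip_width"],s["joint_positions"])
P,R=seat(BB,.0734+.012);goto(P,R)
im,_=shot("wrist","w5");sc,_=shot("scene","s5");sd,_=shot("side","d5")
z=cv2.resize(sc[130:226,230:358],(512,384),interpolation=cv2.INTER_CUBIC);z2=cv2.resize(sd[130:250,140:300],(400,300))
cv2.imwrite("pics/c5.png",cv2.resize(np.hstack([im,z]),(800,300)))
```

```text
[0.5874 0.0855 0.1934] 163.74803627904998 [-0.5272  0.8603 -3.3006] 0.5480936497179446 [ 0.0543  0.5881 -0.2185  1.3657 -0.0975  1.6763  1.1422]
t 9.45 shift [-0.0066 -0.0194  0.2785] turn [ 0.0002 -0.0004  0.002 ]
```

View pics/c5.png

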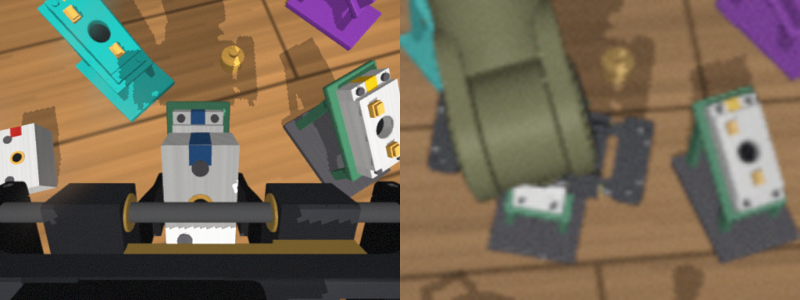

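Run:
```python
from h import *
im,W=load("wrist","w5");s=np.load("pics/w5.npz")
hsv=cv2.cvtColor(im,cv2.COLOR_BGR2HSV);m=cv2.inRange(hsv,(100,120,40),(125,255,255))>0;m[:,:220]=0;m[:,300:]=0
for c,a in blobs(m,60,3000):print(c,a)
n,l,st,_=cv2.connectedComponentsWithStats(m.astype(np.uint8));print(st[1:])
R=Rtool(BB[1],30);F=np.c_[R[:,0],-R[:,1],-R[:,2]]
for X in[(.048,0,-.006),(.042,0,-.006),(.054,0,-.006),(.042,.024,0),(.042,-.024,0)]:print(X,proj(W,BB[0]+F@np.array(X)))
Rt=Ro.from_rotvec(s["tool_rot"]).as_matrix()
for X in[(.042,0,.0734-.036),(.042,.024,.0374),(.042,-.024,.0374),(.042,0,.0734)]:print("blk",X,proj(W,s["position"]+Rt@np.array(X)))
```

```text
[253. 149.] 323
[255.9189 177.3649] 370
[255.5908 196.5627] 606
[[245 140  17  19 323]
 [243 170  27  15 370]
 [242 186  28  25 606]]
(0.048, 0, -0.006) [253.3943 148.8967]
(0.042, 0, -0.006) [253.3943 156.8291]
(0.054, 0, -0.006) [253.3943 140.8349]
(0.042, 0.024, 0) [220.7184 158.145 ]
(0.042, -0.024, 0) [285.9106 158.3267]
blk (0.042, 0, 0.03740000000000001) [255.6088 184.9604]
blk (0.042, 0.024, 0.0374) [305.7007 184.9462]
blk (0.042, -0.024, 0.0374) [205.5136 184.9745]
blk (0.042, 0, 0.0734) [255.7283 168.8851]
```

Predictions and picture agree within about 0.5 px: bottom dab at (253,149), block edge at row 185. Going down.

Call:
{"op": "play_rows", "data": {
  "increments": [
    [[-0.007,-0.02,0.1,0,0,0.002,-1],[-0.007,-0.02,0.2,0,0,0.002,-1],[-0.007,-0.02,0.25,0,0,0.002,-1],[-0.007,-0.02,0.278,0,0,0.002,-1],[-0.007,-0.02,0.278,0,0,0.002,-1],[-0.007,-0.02,0.278,0,0,0.002,-1],[-0.007,-0.02,0.278,0,0,0.002,-1],[-0.007,-0.02,0.278,0,0,0.002,-1]]
  ]
}}

```text
time: 10.4
position: [0.5736, 0.0878, 0.1685]
tool_rot: [-0.374, -2.593, -0.101]
ft_force: [0.3, -0.4, -3.8]
grip_width: 0.546
grip_force: 45.0
```

Run:
```python
from h import *
s=ctrl.get_state();print(s["position"],yawx(s),s["ft_force"],s["torque"],s["joint_positions"])
P,R=seat(BB,.0734);goto(P,R)
```

```text
[0.5736 0.0878 0.1685] 163.5816489008439 [ 0.2969 -0.38   -3.8477] [-0.1609 -0.9702 -0.0033] [ 0.0549  0.5833 -0.2203  1.4267 -0.0977  1.6212  1.1437]
t 10.4 shift [-0.0027 -0.0027  0.1132] turn [-0.0001 -0.001   0.0004]
```

Call:
{"op": "play_rows", "data": {
  "increments": [
    [[-0.003,-0.003,0.01,0,0,0,-1],[-0.003,-0.003,0.02,0,0,0,-1],[-0.003,-0.003,0.03,0,0,0,-1],[-0.003,-0.003,0.04,0,0,0,-1],[-0.003,-0.003,0.05,0,0,0,-1],[-0.003,-0.003,0.06,0,0,0,-1],[-0.003,-0.003,0.07,0,0,0,-1],[-0.003,-0.003,0.07,0,0,0,-1]]
  ]
}}

```text
time: 11.2
position: [0.57, 0.0885, 0.1618]
tool_rot: [-0.374, -2.592, -0.101]
ft_force: [-0.4, -0.4, -3.4]
grip_width: 0.546
grip_force: 45.0
```

Run:
```python
from h import *
s=ctrl.get_state();print(s["position"],s["ft_force"],s["torque"])
P,R=seat(BB,.0734);goto(P,R)
```

```text
[0.57   0.0885 0.1618] [-0.4168 -0.3901 -3.4211] [-0.1972 -1.0099 -0.008 ]
t 11.2 shift [-0.0008  0.0012  0.0374] turn [-0.0003 -0.0015  0.0004]
```

Call:
{"op": "play_rows", "data": {
  "increments": [
    [[0,0,0.005,0,-0.001,0,-1],[0,0,0.01,0,-0.001,0,-1],[0,0,0.015,0,-0.001,0,-1],[0,0,0.02,0,-0.001,0,-1],[0,0,0.025,0,-0.001,0,-1],[0,0,0.03,0,-0.001,0,-1],[0,0,0.034,0,-0.001,0,-1],[0,0,0.034,0,-0.001,0,-1]]
  ]
}}

```text
time: 12.0
position: [0.5684, 0.0889, 0.159]
tool_rot: [-0.374, -2.594, -0.1]
ft_force: [0.6, 0.6, -3.3]
grip_width: 0.547
grip_force: 45.0
```

Run:
```python
from h import *
s=ctrl.get_state();print(s["position"],s["ft_force"],s["torque"])
P,R=seat(BB,.0734);goto(P,R)
```

```text
[0.5684 0.0889 0.159 ] [ 0.5697  0.6158 -3.2673] [-0.1692 -0.9605 -0.0672]
t 12.0 shift [-0.0007  0.0012  0.0043] turn [-0.0003 -0.0005  0.0004]
```

Not yet touching; go on gently until the force shows contact.

Call:
{"op": "play_rows", "data": {
  "increments": [
    [[0,0,0.005,0,0,0,-1],[0,0,0.01,0,0,0,-1],[0,0,0.015,0,0,0,-1],[0,0,0.015,0,0,0,-1]]
  ]
}}

```text
time: 12.4
position: [0.5683, 0.089, 0.1589]
tool_rot: [-0.375, -2.595, -0.101]
ft_force: [2.6, -1.4, 5.4]
grip_width: 0.548
grip_force: 45.0
```

Run:
```python
from h import *
s=ctrl.get_state();print(s["position"],s["ft_force"],s["torque"])
P,R=seat(BB,.0734);goto(P,R)
```

```text
[0.5683 0.089  0.1589] [ 2.5704 -1.4422  5.3928] [-0.2194 -0.3697  0.0956]
t 12.4 shift [-0.0013  0.0013  0.003 ] turn [0.0001 0.0005 0.0004]
```

Call:
{"op": "play_rows", "data": {
  "increments": [
    [[0,0,0,0,0,0,0.4],[0,0,0,0,0,0,0.4],[0,0,0,0,0,0,0.4],[0,0,0,0,0,0,0.4]]
  ]
}}

```text
time: 12.8
position: [0.5674, 0.0894, 0.1574]
tool_rot: [-0.374, -2.593, -0.1]
ft_force: [0.0, -0.2, 0.3]
grip_width: 0.695
grip_force: 0.0
```

Call:
{"op": "play_rows", "data": {
  "increments": [
    [[0,0,-0.1,0,0,0,0.4],[0,0,-0.3,0,0,0,0.4],[0,0,-0.6,0,0,0,0.4],[0,0,-1,0,0,0,0.6],[0,0,-1,0,0,0,1],[0,0,-1,0,0,0,1]]
  ]
}}

```text
time: 13.4
position: [0.6165, 0.0749, 0.2452]
tool_rot: [-0.375, -2.596, -0.101]
ft_force: [-0.1, 0.7, -1.2]
grip_width: 0.89
grip_force: 0.0
```

Run:
```python
from h import *
s=ctrl.get_state();print(s["position"],s["ft_force"],s["torque"])
im,W=shot("wrist","w6");cv2.imwrite("pics/c6.png",im[:300,100:420])
F=np.c_[Rtool(*[BB[1],30])[:,0],-Rtool(BB[1],30)[:,1],-Rtool(BB[1],30)[:,2]]
for p in BL:print(proj(W,BB[0]+F@np.array([*p,.036])))
goto([.57,0,.29],Rtool(-153))
```

```text
[0.6165 0.0749 0.2452] [-0.0934  0.6825 -1.1652] [-0.0673 -0.6498  0.0485]
[255.7774 200.2771]
[255.7714 169.5414]
[243.3875 229.1059]
t 13.45 shift [ 0.4255 -0.8491 -0.2843] turn [ 0.1264 -0.3176 -0.4711]
```

View pics/c6.png

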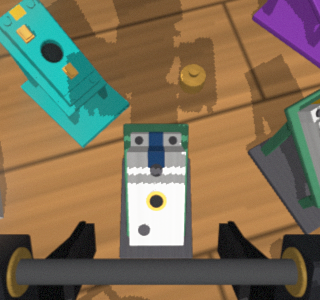

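The blue top sits as predicted: hole at (256,201) against (255.8,200.3). On to yellow. For the last joint's range, the tool x will point opposite the block x there.

```bash
python3 -c "
from h import *
goto([.6,-.02,.3],Rtool(103))"
```

```text
t 13.45 shift [ 0.1776 -0.9562 -0.5433] turn [-0.1764 -0.3019  0.657 ]
```

Call:
{"op": "play_rows", "data": {
  "increments": [
    [[0,-0.05,-0.3,-0.022,-0.038,0.082,1],[0.05,-0.2,-0.54,-0.044,-0.075,0.164,1],[0.1,-0.4,-0.54,-0.066,-0.113,0.246,1],[0.17,-0.6,-0.54,-0.088,-0.151,0.328,1],[0.17,-0.8,-0.54,-0.11,-0.189,0.41,1],[0.17,-0.95,-0.54,-0.132,-0.226,0.493,1],[0.17,-0.95,-0.54,-0.154,-0.264,0.575,1],[0.17,-0.95,-0.54,-0.176,-0.302,0.657,1]]
  ]
}}

```text
time: 14.25
position: [0.5994, -0.0206, 0.2984]
tool_rot: [1.963, 2.451, -0.003]
ft_force: [-0.4, 0.6, -0.8]
grip_width: 1.001
grip_force: 0.0
```

```bash
python3 -c "
from h import *
s=ctrl.get_state();print(s['position'],yawx(s),s['joint_positions'])
goto([.57,-.1,.29],Rtool(26.9))"
```

```text
[ 0.5994 -0.0206  0.2984] 102.60782791647905 [ 0.0057  0.2115 -0.0194  1.5743  0.0063  1.3562  0.2054]
t 14.25 shift [-0.7104 -0.4599  0.0858] turn [0.0004 0.0014 0.8412]
```

Call:
{"op": "play_rows", "data": {
  "increments": [
    [[-0.1,0,0,0,0,0.092,1],[-0.3,-0.1,0,0,0,0.184,1],[-0.5,-0.2,0,0,0,0.276,1],[-0.7,-0.3,0,0,0,0.368,1],[-0.8,-0.4,0,0,0,0.46,1],[-0.9,-0.5,0,0,0,0.552,1],[-1,-0.5,0,0,0,0.644,1],[-1,-0.5,0,0,0,0.736,1]]
  ]
}}

```text
time: 15.05
position: [0.5731, -0.1299, 0.2981]
tool_rot: [-2.985, -0.978, 0.005]
ft_force: [1.1, -0.5, -0.2]
grip_width: 0.994
grip_force: 0.0
```

```bash
python3 -c "
from h import *
s=ctrl.get_state();print(s['position'],yawx(s),s['joint_positions'])
# block at tool x +0.03
y=np.radians(26.93);goto([.47-.03*np.cos(y),-.3756-.03*np.sin(y),.29],Rtool(26.93))"
```

```text
[ 0.5731 -0.1299  0.2981] 36.28947402843958 [ 0.0426  0.1855  0.1541  1.6086 -0.0277  1.3526 -0.7373]
t 15.05 shift [-2.5812  1.3219  0.0868] turn [-0.0006  0.0019  0.104 ]
```

Call:
{"op": "play_rows", "data": {
  "increments": [
    [[-0.4,0.2,0,0,0,0,1],[-0.86,0.44,0,0,0,0,1]]
  ]
}}

```text
time: 15.25
position: [0.5323, -0.2113, 0.2979]
tool_rot: [-2.976, -0.999, 0.003]
ft_force: [0.9, -1.2, 0.3]
grip_width: 0.999
grip_force: 0.0
```

Call:
{"op": "play_rows", "data": {
  "increments": [
    [[-0.4,0.2,0,0,0,0,1],[-0.86,0.44,0,0,0,0,1]]
  ]
}}

```text
time: 15.45
position: [0.4896, -0.2983, 0.2983]
tool_rot: [-2.978, -0.993, 0.002]
ft_force: [0.4, -0.5, 0.1]
grip_width: 0.999
grip_force: 0.0
```

Call:
{"op": "play_rows", "data": {
  "increments": [
    [[-0.4,0.2,0,0,0,0.05,1],[-0.86,0.44,0,0,0,0.104,1],[-0.86,0.44,0,0,0,0.104,1],[-0.86,0.44,0,0,0,0.104,1],[-0.86,0.44,0,0,0,0.104,1]]
  ]
}}

```text
time: 15.95
position: [0.449, -0.3833, 0.2987]
tool_rot: [-3.049, -0.747, 0.001]
ft_force: [-0.2, 0.5, -0.1]
grip_width: 1.001
grip_force: 0.0
```

Run:
```python
from h import *
im,W=shot("wrist","w7");s=ctrl.get_state();print(s["position"],yawx(s),s["joint_positions"])
o=np.array([.47,-.3756]);th=np.radians(-153.07);R=np.array([[np.cos(th),-np.sin(th)],[np.sin(th),np.cos(th)]])
px=[proj(W,[*(o+R@np.array(p)),.036]) for p in YE];print(px)
o,y=top("w7",px,YE)
goto([*o,.0734],Rtool(np.degrees(y)+180))
```

```text
[ 0.4494 -0.383   0.2989] 27.59371872235674 [ 0.3466  0.1944  0.3629  1.608  -0.0708  1.3536 -0.3706]
[array([258.5927, 153.5262]), array([266.8669, 174.4781]), array([258.8686, 131.736 ])]
w7 [(array([258.4286, 153.3265]), np.int32(49)), (array([266.7692, 174.1538]), np.int32(39)), (array([258.5   , 131.3478]), np.int32(46))]
  centre [ 0.4702 -0.3752] yaw -152.72419000776407 res [0.123  0.0292 0.1109]
t 16.0 shift [0.2206 0.0305 2.2552] turn [-0.001   0.0001  0.0035]
```

Call:
{"op": "play_rows", "data": {
  "increments": [
    [[0.1,0.01,0.3,0,0,0.003,1],[0.22,0.03,0.6,0,0,0.003,1],[0.22,0.03,1,0,0,0.003,1]]
  ]
}}

```text
time: 16.3
position: [0.4732, -0.3749, 0.1999]
tool_rot: [3.05, 0.746, 0.006]
ft_force: [0.1, -0.2, -0.8]
grip_width: 1.0
grip_force: 0.0
```

Call:
{"op": "play_rows", "data": {
  "increments": [
    [[0,0,0.4,0,0,0,1],[0,0,0.8,0,0,0,1],[0,0,0.95,0,0,0,1],[0,0,0.95,0,0,0,1],[0,0,0.95,0,0,0,1],[0,0,0.95,0,0,0,1],[0,0,0.95,0,0,0,1]]
  ]
}}

```text
time: 17.0
position: [0.4705, -0.3785, 0.107]
tool_rot: [3.051, 0.737, 0.004]
ft_force: [-0.3, 0.5, 0.2]
grip_width: 1.002
grip_force: 0.0
```

Run:
```python
from h import *
s=ctrl.get_state();print(s["position"],yawx(s),s["ft_force"]);goto([.4702,-.3752,.0734],Rtool(27.28))
```

```text
[ 0.4705 -0.3785  0.107 ] 27.14619090188545 [-0.3091  0.4543  0.1805]
t 17.0 shift [ 0.0116 -0.0316  0.3356] turn [ 0.0023 -0.0011 -0.0015]
```

Call:
{"op": "play_rows", "data": {
  "increments": [
    [[0.012,-0.03,0.1,0.002,-0.001,-0.001,1],[0.012,-0.03,0.2,0.002,-0.001,-0.001,1],[0.012,-0.03,0.3,0.002,-0.001,-0.001,1],[0.012,-0.03,0.335,0.002,-0.001,-0.001,1],[0.012,-0.03,0.335,0.002,-0.001,-0.001,1],[0.012,-0.03,0.335,0.002,-0.001,-0.001,1],[0.012,-0.03,0.335,0.002,-0.001,-0.001,1]]
  ]
}}

```text
time: 17.7
position: [0.4689, -0.3745, 0.0709]
tool_rot: [-3.051, -0.739, 0.005]
ft_force: [-0.5, 0.1, 0.3]
grip_width: 0.999
grip_force: 0.0
```

Run:
```python
from h import *
s=ctrl.get_state();print(s["position"],yawx(s),s["ft_force"],s["joint_positions"],s["qd"]);goto([.4702,-.3752,.0734],Rtool(27.28))
```

```text
[ 0.4689 -0.3745  0.0709] 27.223462054523722 [-0.5026  0.0576  0.288 ] [ 0.3647  0.4305  0.3196  1.8055 -0.1628  0.9351 -0.3412] [ 0.0009 -0.0002  0.002  -0.0015 -0.0005  0.0004 -0.0008]
t 17.7 shift [ 0.0082  0.012  -0.0253] turn [-0.002   0.0014 -0.0006]
```

Call:
{"op": "play_rows", "data": {
  "increments": [
    [[0.008,0.012,-0.025,-0.002,0.001,0,1],[0.008,0.012,-0.025,-0.002,0.001,0,1],[0.008,0.012,-0.025,-0.002,0.001,0,1],[0.008,0.012,-0.025,-0.002,0.001,0,-1],[0.008,0.012,-0.025,-0.002,0.001,0,-1],[0.008,0.012,-0.025,-0.002,0.001,0,-1],[0.008,0.012,-0.025,-0.002,0.001,0,-1],[0.008,0.012,-0.025,-0.002,0.001,0,-1]]
  ],
  "squeeze": 30
}}

```text
time: 18.5
position: [0.4704, -0.3752, 0.0737]
tool_rot: [3.053, 0.739, -0.0]
ft_force: [0.6, -0.5, 0.0]
grip_width: 0.637
grip_force: 0.0
```

Call:
{"op": "play_rows", "data": {
  "increments": [
    [[0,0,0,0,0,0,-1],[0,0,0,0,0,0,-1],[0,0,0,0,0,0,-1]]
  ]
}}

```text
time: 18.8
position: [0.4703, -0.3751, 0.0737]
tool_rot: [3.053, 0.739, -0.001]
ft_force: [-0.3, 0.1, 0.1]
grip_width: 0.551
grip_force: 30.0
```

Run:
```python
from h import *
s=ctrl.get_state();print(s["position"],yawx(s),s["ft_force"],s["grip_width"],s["grip_force"]);goto([.4702,-.3752,.0734],Rtool(27.28))
```

```text
[ 0.4703 -0.3751  0.0737] 27.228212278920136 [-0.299   0.1226  0.1243] 0.5505608303750765 29.99905512202531
t 18.8 shift [-0.0009  0.0001  0.0032] turn [ 0.0001  0.0003 -0.0006]
```

Call:
{"op": "play_rows", "data": {
  "increments": [
    [[0,0,-0.1,0,0,0,-1],[0,0,-0.4,0,0,0,-1],[0,0,-0.8,0,0,0,-1],[0,0,-1,0,0,0,-1]]
  ],
  "squeeze": 45
}}

```text
time: 19.2
position: [0.4711, -0.3761, 0.1773]
tool_rot: [3.05, 0.738, 0.004]
ft_force: [1.3, -0.2, -2.4]
grip_width: 0.548
grip_force: 45.0
```

Call:
{"op": "play_rows", "data": {
  "increments": [
    [[0.1,0,-0.4,0,0,0,-1],[0.4,0,-0.8,0,0,0,-1],[0.6,-0.2,-1,0,0,0,-1],[0.8,-0.5,-1,0,0,0,-1],[0.9,-0.9,-1,0,0,0,-1]]
  ]
}}

```text
time: 19.7
position: [0.5104, -0.2529, 0.2747]
tool_rot: [3.051, 0.739, 0.002]
ft_force: [0.2, 1.2, -3.2]
grip_width: 0.547
grip_force: 45.0
```

Run:
```python
from h import *
s=ctrl.get_state();print(s["position"],yawx(s),s["ft_force"],s["grip_width"],s["joint_positions"])
P,R=seat(YB,.0734+.08);R=R@np.diag([-1,-1,1]);print(P,R);goto(P,R)
```

```text
[ 0.5104 -0.2529  0.2747] 27.227767376604657 [ 0.2253  1.2179 -3.1812] 0.5474732930751036 [ 0.1625  0.1572  0.2795  1.6928 -0.0444  1.2954 -0.645 ]
[0.6215 0.3163 0.2278] [[ 0.8394  0.246  -0.4846]
 [ 0.213  -0.9693 -0.123 ]
 [-0.5     0.     -0.866 ]]
t 19.7 shift [ 3.5913 -4.5533  0.4618] turn [ 0.0391 -0.3327  0.1406]
```

Call:
{"op": "play_rows", "data": {
  "increments": [
    [[0.3,-0.36,-0.1,0,0,0,-1],[0.6,-0.72,-0.1,0,0,0,-1],[0.75,-0.92,-0.1,0,0,0,-1]]
  ]
}}

```text
time: 20.0
position: [0.5344, -0.1325, 0.2842]
tool_rot: [-3.05, -0.747, -0.002]
ft_force: [0.0, 0.5, -3.2]
grip_width: 0.548
grip_force: 45.0
```

Call:
{"op": "play_rows", "data": {
  "increments": [
    [[0.3,-0.36,0,0,0,0,-1],[0.6,-0.72,0,0,0,0,-1],[0.75,-0.92,0,0,0,0,-1]]
  ]
}}

```text
time: 20.3
position: [0.5584, -0.0164, 0.2837]
tool_rot: [-3.05, -0.747, -0.0]
ft_force: [0.4, 0.8, -4.3]
grip_width: 0.548
grip_force: 45.0
```

Call:
{"op": "play_rows", "data": {
  "increments": [
    [[0.3,-0.36,0,0,0,0,-1],[0.6,-0.72,0,0,0,0,-1],[0.75,-0.92,0,0,0,0,-1]]
  ]
}}

```text
time: 20.6
position: [0.5826, 0.0997, 0.2835]
tool_rot: [-3.049, -0.747, 0.0]
ft_force: [0.6, 0.7, -2.8]
grip_width: 0.546
grip_force: 45.0
```

Call:
{"op": "play_rows", "data": {
  "increments": [
    [[0.3,-0.36,0,0.006,-0.06,0.025,-1],[0.6,-0.72,0,0.013,-0.12,0.05,-1],[0.75,-0.92,0,0.02,-0.18,0.075,-1],[0.75,-0.92,0,0.026,-0.24,0.1,-1],[0.75,-0.92,0,0.033,-0.29,0.125,-1],[0.75,-0.92,0,0.039,-0.333,0.141,-1],[0.75,-0.92,0,0.039,-0.333,0.141,-1]]
  ]
}}

```text
time: 21.3
position: [0.6083, 0.2103, 0.2807]
tool_rot: [2.949, 0.366, -0.799]
ft_force: [-0.0, 0.2, -3.1]
grip_width: 0.548
grip_force: 45.0
```

Run:
```python
from h import *
s=ctrl.get_state();print(s["position"],yawx(s),s["ft_force"],s["grip_width"],s["joint_positions"])
P,R=seat(YB,.0737+.06);R=R@np.diag([-1,-1,1]);goto(P,R)
```

```text
[0.6083 0.2103 0.2807] 14.157701719828012 [-0.0002  0.2098 -3.1006] 0.5480776072337304 [-0.3533  0.66    0.0058  1.0678 -0.0579  1.9401 -1.6778]
t 21.3 shift [ 0.6024 -0.9955  0.4577] turn [-0.0003  0.0034 -0.0008]
```

Call:
{"op": "play_rows", "data": {
  "increments": [
    [[0.2,-0.4,0.1,0,0,0,-1],[0.4,-0.8,0.2,0,0,0,-1],[0.6,-0.99,0.35,0,0.003,0,-1],[0.6,-0.99,0.45,0,0.003,0,-1],[0.6,-0.99,0.45,0,0.003,0,-1],[0.6,-0.99,0.45,0,0.003,0,-1],[0.6,-0.99,0.45,0,0.003,0,-1]]
  ]
}}

```text
time: 22.0
position: [0.6125, 0.313, 0.2164]
tool_rot: [2.956, 0.367, -0.783]
ft_force: [0.4, -0.7, -2.8]
grip_width: 0.547
grip_force: 45.0
```

Run:
```python
from h import *
s=ctrl.get_state();print(s["position"],yawx(s),s["ft_force"],s["grip_width"],s["joint_positions"])
P,R=seat(YB,.0737+.035);R=R@np.diag([-1,-1,1]);goto(P,R)
```

```text
[0.6125 0.313  0.2164] 14.174802988089018 [ 0.3995 -0.6982 -2.7912] 0.5471737507470551 [-0.4527  0.7834 -0.0223  0.9927 -0.1007  1.8703 -1.8011]
t 22.0 shift [ 0.0235 -0.0093  0.3003] turn [-0.0011 -0.0037 -0.0006]
```

Call:
{"op": "play_rows", "data": {
  "increments": [
    [[0.023,-0.01,0.1,-0.001,-0.003,0,-1],[0.023,-0.01,0.2,-0.001,-0.003,0,-1],[0.023,-0.01,0.3,-0.001,-0.003,0,-1],[0.023,-0.01,0.3,-0.001,-0.003,0,-1],[0.023,-0.01,0.3,-0.001,-0.003,0,-1],[0.023,-0.01,0.3,-0.001,-0.003,0,-1],[0.023,-0.01,0.3,-0.001,-0.003,0,-1]]
  ]
}}

```text
time: 22.7
position: [0.5992, 0.3117, 0.1878]
tool_rot: [2.95, 0.369, -0.793]
ft_force: [0.0, 0.2, -2.9]
grip_width: 0.551
grip_force: 45.0
```

Run:
```python
from h import *
s=ctrl.get_state();print(s["position"],yawx(s),s["ft_force"],s["joint_positions"])
P,R=seat(YB,.0737+.012);R=R@np.diag([-1,-1,1]);goto(P,R)
im,W=shot("wrist","w8");cv2.imwrite("pics/c8.png",im[:300,100:420]);s=np.load("pics/w8.npz")
F=np.c_[R[:,0]*-1,R[:,1],-R[:,2]]
for X in[(-.042,.024,0),(-.042,-.024,0),(-.054,.024,-.006),(-.054,-.024,-.006),(-.048,.016,-.006),(-.048,-.016,-.006)]:print("bot",X,proj(W,YB[0]+F@np.array(X)))
Rt=Ro.from_rotvec(s["tool_rot"]).as_matrix()
for X in[(.042,.024,.0377),(.042,-.024,.0377)]:print("blk",X,proj(W,s["position"]+Rt@np.array(X)))
```

```text
[0.5992 0.3117 0.1878] 14.254895607791504 [ 0.0008  0.1773 -2.8562] [-0.4561  0.7749 -0.026   1.0662 -0.0995  1.8123 -1.8   ]
t 22.7 shift [-0.0025  0.0112  0.2164] turn [0.0001 0.0008 0.0001]
bot (-0.042, 0.024, 0) [290.9722 160.8982]
bot (-0.042, -0.024, 0) [224.0178 160.8964]
bot (-0.054, 0.024, -0.006) [290.5883 142.9903]
bot (-0.054, -0.024, -0.006) [224.3764 142.989 ]
bot (-0.048, 0.016, -0.006) [279.358  151.2466]
bot (-0.048, -0.016, -0.006) [235.586  151.2455]
blk (0.042, 0.024, 0.0377) [305.5838 187.6162]
blk (0.042, -0.024, 0.0377) [205.9073 187.6295]
```

View pics/c8.png

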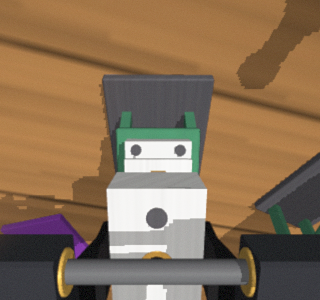

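The ear spans columns 225 to 291 (predicted 224 to 290.6), and the block edge lies at 207–306, row 187, as predicted. Descending.

Call:
{"op": "play_rows", "data": {
  "increments": [
    [[-0.003,0.011,0.05,0,0,0,-1],[-0.003,0.011,0.1,0,0,0,-1],[-0.003,0.011,0.15,0,0,0,-1],[-0.003,0.011,0.2,0,0,0,-1],[-0.003,0.011,0.216,0,0,0,-1],[-0.003,0.011,0.216,0,0,0,-1],[-0.003,0.011,0.216,0,0,0,-1],[-0.003,0.011,0.216,0,0,0,-1]]
  ]
}}

```text
time: 23.55
position: [0.5886, 0.3079, 0.1691]
tool_rot: [2.95, 0.369, -0.793]
ft_force: [-0.8, -0.5, -2.7]
grip_width: 0.548
grip_force: 45.0
```

Run:
```python
from h import *
s=ctrl.get_state();print(s["position"],s["ft_force"],s["torque"])
P,R=seat(YB,.0737);goto(P,R@np.diag([-1,-1,1]))
```

```text
[0.5886 0.3079 0.1691] [-0.7737 -0.4773 -2.7194] [ 0.2092 -0.8109  0.0118]
t 23.55 shift [0.001  0.0004 0.1182] turn [0.0001 0.001  0.0002]
```

Call:
{"op": "play_rows", "data": {
  "increments": [
    [[0,0,0.01,0,0,0,-1],[0,0,0.02,0,0,0,-1],[0,0,0.03,0,0,0,-1],[0,0,0.04,0,0,0,-1],[0,0,0.05,0,0,0,-1],[0,0,0.06,0,0,0,-1],[0,0,0.07,0,0,0,-1],[0,0,0.07,0,0,0,-1]]
  ]
}}

```text
time: 24.35
position: [0.5853, 0.3071, 0.1635]
tool_rot: [2.951, 0.369, -0.792]
ft_force: [0.6, 1.1, 0.5]
grip_width: 0.55
grip_force: 45.0
```

Run:
```python
from h import *
s=ctrl.get_state();print(s["position"],s["ft_force"],s["torque"])
P,R=seat(YB,.0737);goto(P,R@np.diag([-1,-1,1]))
```

```text
[0.5853 0.3071 0.1635] [0.5549 1.1268 0.492 ] [ 0.1365 -0.7333  0.0119]
t 24.35 shift [0.0021 0.     0.0529] turn [0.0001 0.0006 0.0001]
```

Call:
{"op": "play_rows", "data": {
  "increments": [
    [[0,0,0.005,0,0,0,-1],[0,0,0.01,0,0,0,-1],[0,0,0.01,0,0,0,-1]]
  ]
}}

```text
time: 24.65
position: [0.5846, 0.3068, 0.1612]
tool_rot: [2.95, 0.369, -0.793]
ft_force: [2.2, 0.6, -3.7]
grip_width: 0.546
grip_force: 45.0
```

Run:
```python
from h import *
s=ctrl.get_state();print(s["position"],s["ft_force"],s["torque"])
P,R=seat(YB,.0737);R=R@np.diag([-1,-1,1]);goto(P,R);print(R.T@(s["ft_force"]-[-.2,-.2,-2.8]),R.T@(s["torque"]-[.209,-.811,.012]))
```

```text
[0.5846 0.3068 0.1612] [ 2.2246  0.5694 -3.6821] [ 0.3496 -1.2706 -0.009 ]
t 24.65 shift [-0.0026 -0.0008  0.0288] turn [ 0.0003  0.0013 -0.    ]
[ 2.6402 -0.1493 -0.5058] [0.0306 0.4801 0.0066]
```

Call:
{"op": "play_rows", "data": {
  "increments": [
    [[0.005,0,0,0,0,0,-1],[0.005,0,0.005,0,0,0,-1],[0.005,0,0.01,0,0,0,-1],[0.005,0,0.015,0,0,0,-1],[0.005,0,0.02,0,0,0,-1],[0.005,0,0.02,0,0,0,-1]]
  ]
}}

```text
time: 25.25
position: [0.5838, 0.3067, 0.1598]
tool_rot: [2.95, 0.369, -0.794]
ft_force: [1.3, 0.2, -3.8]
grip_width: 0.545
grip_force: 45.0
```

Run:
```python
from h import *
s=ctrl.get_state();print(s["position"],s["ft_force"],s["torque"])
P,R=seat(YB,.0737);R=R@np.diag([-1,-1,1]);goto(P,R);print(R.T@(s["ft_force"]-[-.2,-.2,-2.8]),R.T@(s["torque"]-[.209,-.811,.012]))
```

```text
[0.5838 0.3067 0.1598] [ 1.3303  0.2193 -3.7954] [ 0.3738 -1.0317 -0.0414]
t 25.25 shift [-0.0033  0.0002  0.0131] turn [0.0002 0.0015 0.0001]
[ 1.8715 -0.03    0.0689] [ 0.118   0.2544 -0.0065]
```

Call:
{"op": "play_rows", "data": {
  "increments": [
    [[0.005,0,0.005,0,0.001,0,-1],[0.005,0,0.01,0,0.001,0,-1],[0.005,0,0.015,0,0.001,0,-1],[0.005,0,0.015,0,0.001,0,-1]]
  ]
}}

```text
time: 25.65
position: [0.5837, 0.3067, 0.159]
tool_rot: [2.951, 0.369, -0.791]
ft_force: [1.4, -0.0, 0.1]
grip_width: 0.553
grip_force: 45.0
```

Run:
```python
from h import *
s=ctrl.get_state();print(s["position"],s["ft_force"],s["torque"])
P,R=seat(YB,.0737);R=R@np.diag([-1,-1,1]);goto(P,R);print(R.T@(s["ft_force"]-[-.2,-.2,-2.8]),R.T@(s["torque"]-[.209,-.811,.012]))
```

```text
[0.5837 0.3067 0.159 ] [ 1.4437 -0.0185  0.0609] [ 0.2118 -0.6237  0.0258]
t 25.65 shift [-0.0063  0.0007  0.0056] turn [0.0001 0.0001 0.0002]
[-0.0121  0.2284 -3.2965] [ 0.0353 -0.1809 -0.0363]
```

Call:
{"op": "play_rows", "data": {
  "increments": [
    [[0,0,0.005,0,0,0,-1],[0,0,0.01,0,0,0,-1],[0,0,0.01,0,0,0,-1],[0,0,0.01,0,0,0,-1]]
  ]
}}

```text
time: 26.05
position: [0.5836, 0.3067, 0.159]
tool_rot: [2.952, 0.369, -0.789]
ft_force: [1.2, 0.6, 6.0]
grip_width: 0.552
grip_force: 45.0
```

Run:
```python
from h import *
s=ctrl.get_state();print(s["position"],s["ft_force"],s["torque"])
P,R=seat(YB,.0737);R=R@np.diag([-1,-1,1]);goto(P,R);print(R.T@(s["ft_force"]-[-.2,-.2,-2.8]),R.T@(s["torque"]-[.209,-.811,.012]))
```

```text
[0.5836 0.3067 0.159 ] [1.1574 0.5948 6.0433] [ 0.0941 -0.2727 -0.0096]
t 26.05 shift [-0.0057  0.0004  0.0052] turn [-0.0002 -0.0007  0.0002]
[-3.1129 -0.4365 -8.4141] [ 0.0291 -0.55    0.0082]
```

Call:
{"op": "play_rows", "data": {
  "increments": [
    [[0,0,-0.005,0,0,0,0.4],[0,0,-0.005,0,0,0,0.4],[0,0,-0.005,0,0,0,0.4],[0,0,-0.005,0,0,0,0.4]]
  ]
}}

```text
time: 26.45
position: [0.5831, 0.3066, 0.1575]
tool_rot: [2.95, 0.369, -0.793]
ft_force: [0.1, -0.0, 1.2]
grip_width: 0.694
grip_force: 0.0
```

Call:
{"op": "play_rows", "data": {
  "increments": [
    [[0,0,-0.1,0,0,0,0.4],[0,0,-0.3,0,0,0,0.4],[0,0,-0.6,0,0,0,0.4],[0,0,-1,0,0,0,0.4],[0,0,-1,0,0,0,0.4],[0,0,-1,0,0,0,0.4]]
  ]
}}

```text
time: 27.05
position: [0.6327, 0.3191, 0.2455]
tool_rot: [2.952, 0.369, -0.788]
ft_force: [0.8, 0.0, -0.1]
grip_width: 0.7
grip_force: 0.0
```

Run:
```python
from h import *
s=ctrl.get_state();print(s["time"],s["position"],s["ft_force"])
im,W=shot("wrist","w9");sd,_=shot("side","d9")
cv2.imwrite("pics/c9.png",np.hstack([im[:300,100:420],cv2.resize(sd[140:260,150:278],(320,300))]))
F=np.c_[Rtool(YB[1],30)[:,0],-Rtool(YB[1],30)[:,1],-Rtool(YB[1],30)[:,2]]
for p in YE:print(proj(W,YB[0]+F@np.array([*p,.036])))
m=im.max(2)<110
for b in blobs(m,30,300):
    if 180<b[0][0]<340 and b[0][1]<250: print(b)
```

```text
27.05 [0.6327 0.3191 0.2455] [ 0.8147  0.0066 -0.0614]
[256.0952 203.4643]
[268.414  232.0385]
[256.0897 173.0363]
(array([239.2581, 140.5806]), np.int32(31))
(array([272.8182, 140.7273]), np.int32(33))
(array([256.3953, 170.0581]), np.int32(86))
(array([256.1905, 201.2937]), np.int32(126))
(array([268.8725, 229.7353]), np.int32(102))
```

View pics/c9.png

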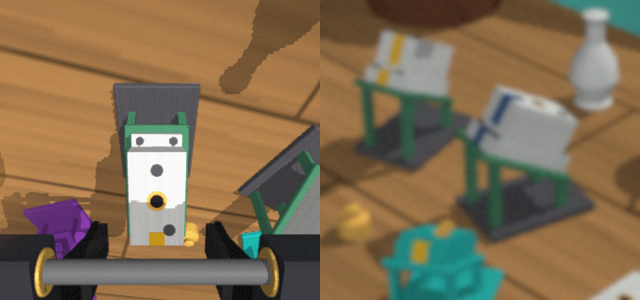

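The yellow top's hole is at (256,201) and its screws are about 2 px, or under 2 mm, downhill of nominal, which is within the play. Its dab is at the uphill end, and the side crop shows both moulds closed with no gap.

```bash
python3 -c "
from bench import ctrl
print(ctrl.close_job())"
```

```text
the job is handed in; nothing more can be done
None
```

I set the yellow and blue top halves on their own bottoms, dab ends matching, let go of both, and handed the job in at about 27 s. The last pictures show both moulds closed with no visible gap and the yellow top under 2 mm downhill of centre; I never moved the red top, and the hand-in returned no verdict.

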